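# Read a culture dish with a hand loupe

### The arm

A 7-joint arm with a two-finger parallel gripper is mounted at the origin on a cart in front of the work surface, level with it; the furniture and walls round the work are solid. World frame = base frame: x ahead of the robot, y to its left, z up, the work surface at z = 0. Lengths are in m, angles in rad, forces in N, time in s.
With the tool pointing down it reaches from about 0.425 to 1.025 m from the base axis. Payload 9.4 kg.
Tool frame: the origin (TCP) lies midway between the tips of the shut fingers; the grasp point (between the pads) lies 19 mm behind it (robot.tcp_to_grasp is the distance from the TCP to the grasp point, in m); z points along the fingers, y is the line along which they close (so a half turn about z gives the same grasp; the last joint's range is limited). The gripper opens to 85 mm and grips with 20 to 120 N. Pads are 22 mm wide; open, the fingers measure 114 mm over their backs; the gripper's body (76 mm by 85 mm) begins 54 mm behind the grasp point. The pads swing forward as they close: fully open they stand 13 mm farther back than shut.
Start: joints at [-1.374, 0.599, -0.003, 1.599, 0.002, 0.943, -0.08], TCP at [0.196, 0.698, 0.231] pointing down, gripper open.
Joint ranges: [-2.57, 2.57], [-0.35, 1.97], [-1.29, 1.29], [0.11, 2.56], [-1.05, 4.19], [0.11, 1.86], [-2.63, 2.63]. Speed limits (rad/s): [2.22, 2.22, 3.01, 3.01, 3.14, 3.14, 3.14].

### API

Orientations are given as a 3x3 rotation matrix whose columns are the frame's x, y, z axes.
In Python, from station import robot, hand, solver, vision, job, readout gives the robot as it stands. Calls block until the motion is done:
- robot.move_to(position, orientation): joint-space move of the TCP to a pose.
- robot.move_l(position, orientation=None, feed=0.15): straight line of the TCP; orientation=None keeps the orientation; feed is the mean speed in m/s.
- robot.move_j(angles): joint-space move.
- hand.command_gripper(opening, grasp_force=None): opening from 0.0 (shut) to 1.0 (fully open); grasp_force is the grip in N (None keeps the last); returns when the fingers have stopped.
- robot.hold(seconds).
- solver.solve_ik(position, orientation): joint angles nearest the present ones, or None.
- vision.get_image(name): name is "scene" or "top" or "wrist"; returns a dict with "frame" (384x512x3 uint8, blue, green, red), "camera_matrix" (3x3 intrinsics, pixels), "k1" (the pictures are not rectified: a ray, as slopes to the right and down, at radius r is drawn at 1 + k1 r^2 times it, then the intrinsics apply), "T" (4x4, takes a point from camera to world coordinates); the wrist camera has in their place "tool_from_camera" (4x4, takes a point from camera to tool coordinates, whose origin is the TCP and whose axes are the flange's). Camera axes: x right, y up, looking along -z (the intrinsics and any distortion apply to the point x, -y, -z); pixel columns grow to the right and rows downward; lengths in m; the calibration is good to about 2 mm. A picture is of the moment at which its call begins: read the wrist's pose just before it. There is no depth.
A pose or a line that the arm cannot do raises robot.Unreachable and nothing moves.
- job.finish_job(): hands the job in; it is judged then, once.
Readings, each from a call of its own:
- readout.read_t(): time.
- readout.read_qpos(): joint angles.
- readout.read_qd(): joint speeds.
- readout.read_effort(): joint torques, N m.
- readout.read_ee_pos(): TCP position.
- readout.read_tcp_rot(): TCP orientation.
- readout.read_force(): force on the tool from outside, world axes, zero at the start.
- readout.read_moment(): the same for the moment, N m.
- readout.read_opening(): opening from 0.0 (shut) to 1.0 (fully open).
- readout.read_finger_force(): force on a finger pad.
Only numpy, scipy, OpenCV 4.12 (cv2) and the standard library are available. Lean on these libraries where they do the work, as an engineer would, in place of code of your own. Each camera call takes 0.05 s, during which the arm holds its last target. There are 200 camera calls.

### The job

Set the covered culture dish down flat into the round recess of the reading stage and let go of it. Then pick up the hand loupe by its handle and hold it level and centred over the dish, its lens at the focal height marked by the pointer on the stage's post, touching neither stage nor dish; finish while still holding it there. Do not drop the dish, and leave the pointer where it is set and the other things on the worktop as they are.

Things in the scene. Friction and masses are not known exactly. Their poses are not given: they have to be found in the camera images.
- dish_mid (a point): Centre, half-way up (7 mm above its underside), of a round clear culture dish with its cover on, loose, 14 mm high. The cover is 60 mm across and reaches from 5 to 14 mm above the underside; below it the dish itself is 56 mm across. The z axis is up when it lies flat.
- recess (a point): Centre of the floor of the round recess in the grey reading stage: 58.5 mm across, 4 mm deep with a small chamfer, floor 13 mm above the worktop, z up. A seated dish rests on this floor with its cover 1 mm above the stage's top. The stage is fixed, a slab 130 x 120 mm whose top is 17 mm above the worktop; in this point's axes it spans x from -43 to +87 mm and y from -60 to +60 mm. At x = +75 mm, y = 0 stands an upright steel post, 10 mm thick, its top 181 mm above the worktop.
- pointer_tip (a point): Tip of the short black pointed finger on the collar of the stage's post. It points from the post toward the dish recess and lies 50 mm short of the recess's axis. Its height is the height at which the middle of the lens shall be held (78 to 128 mm above the worktop, differs each time). The collar (22 mm across, 16 mm high) slides along the post with 6 N of friction and has a thumbscrew on its back.
- lens (a point): Centre of the lens of the hand loupe (half-way through its thickness). The lens sits in a black ring 62 mm across and 12 mm high; z is the lens axis, up when the loupe lies flat on the worktop (point then 6 mm above it); the handle points along -y of this point.
- loupe_grip (a point): Grip point on the loupe's flat-sided black handle, 72 mm from the lens centre along -y, half-way up. The handle is a straight bar 15 mm wide (along x), 12 mm high, which reaches from y = +25 mm (ferrule and lens ring beyond) to y = -53 mm (its free end). The loupe is loose, about 70 g, and lies flat, ring and handle both on the worktop. Its axes are parallel to those of lens.
- tally_counter: Bystander: grey hand tally counter, 45 x 61 x 27 mm, origin under its centre.
- coverslips: Bystander: small square box, 32 x 32 x 17 mm, origin under its centre.
- forceps: Bystander: steel forceps lying flat, 117 mm long, origin under its centre.
- prep_pad: Bystander: flat square sachet, 50 x 50 x 7 mm, origin under its centre.
- marker: Bystander: thick marker pen lying flat, 135 mm long, origin under its centre.
- oil: Bystander: small brown bottle standing upright, 26 mm across, 60 mm high, origin under its centre.
- ballpen: Bystander: slim pen lying flat, 145 mm long, origin under its centre.
- dish: The culture dish as a body (origin under its centre).
- loupe: The loupe as a body (origin under it, 50 mm from the lens centre toward the handle).
- stage: The reading stage (origin on the worktop under the slab's centre; recess at x = -22 mm, post at x = +53 mm). Behind it a wall cabinet hangs over the worktop: underside 0.45 m above the top, its front between 0.60 and 0.65 m ahead of the robot, so keep the wrist short of it.
Mind the look-alikes: they are no part of the job. What is shaped like the dish but purple or yellow is not meant.

How it is judged:
By the outcome, as a careful person would: the job done as asked, in the order asked, and still so for the second after the job is handed in, while the arm keeps its last pose, push and grip.
It also fails if it takes over 61 s, if anything falls off the work surface, if the arm or the gripper's body presses on something with over 40 N, if the wrist force passes 120 N, or if a joint passes its speed limit or range.

## Working session

There is one attempt and no reset: what is moved stays moved. The work goes in short steps, each a Python script; the robot and the scene stay as the last script left them, time stands still between calls to the robot, and variables do not carry over. Pictures are saved under pics/ and viewed, at most 10 in all, crops included, and the job is handed in when it is done.

```bash
mkdir -p pics; cat > h.py <<'E'
import numpy as np, cv2
from station import robot, hand, solver, vision, job, readout
def cam(im):
    if "T" in im: return im["T"]
    T=np.eye(4);T[:3,:3]=readout.read_tcp_rot();T[:3,3]=readout.read_ee_pos()
    return T@im["tool_from_camera"]
def pix2world(im,uv,z,T=None):
    T=cam(im) if T is None else T
    K=im["camera_matrix"];k=im["k1"]
    d=np.array([(uv[0]-K[0,2])/K[0,0],(uv[1]-K[1,2])/K[1,1]]);s=d.copy()
    for _ in range(30): s=d/(1+k*(s@s))
    r=T[:3,:3]@np.array([s[0],-s[1],-1]);o=T[:3,3]
    return o+r*(z-o[2])/r[2]
def world2pix(im,p,T=None):
    T=cam(im) if T is None else T
    c=np.linalg.inv(T)@np.append(p,1);s=np.array([c[0],-c[1]])/-c[2]
    s=s*(1+im["k1"]*(s@s));K=im["camera_matrix"]
    return np.array([K[0,0]*s[0]+K[0,2],K[1,1]*s[1]+K[1,2]])
def down(a):  # tool z down, tool y (closing) along angle a
    y=np.array([np.cos(a),np.sin(a),0]);z=np.array([0,0,-1.])
    return np.column_stack([np.cross(y,z),y,z])
E
python3 - <<'E'
from h import *
import pickle
a=vision.get_image("scene");b=vision.get_image("top")
pickle.dump((a,b),open("im0.pkl","wb"))
cv2.imwrite("pics/scene0.png",cv2.resize(a["frame"],(800,600),interpolation=cv2.INTER_CUBIC))
cv2.imwrite("pics/top0.png",cv2.resize(b["frame"],(800,600),interpolation=cv2.INTER_CUBIC))
for m in (a,b): print(m["T"].round(3),m["camera_matrix"],m["k1"])
print(readout.read_t(), readout.read_tcp_rot().round(3),robot.tcp_to_grasp)
E
```

```text
[[-0.688  0.333 -0.645 -0.085]
 [-0.726 -0.297  0.621  0.713]
 [ 0.015  0.895  0.446  0.507]
 [ 0.     0.     0.     1.   ]] [[348.00073961   0.         254.71819562]
 [  0.         348.00073961 192.55705369]
 [  0.           0.           1.        ]] -0.04476749321961065
[[ 0.436  0.824 -0.361 -0.003]
 [-0.9    0.401 -0.173 -0.208]
 [ 0.003  0.4    0.916  1.537]
 [ 0.     0.     0.     1.   ]] [[418.03171635   0.         251.17662594]
 [  0.         418.03171635 198.63759399]
 [  0.           0.           1.        ]] -0.10879995619188382
0.1 [[-0.963  0.27  -0.   ]
 [ 0.27   0.963 -0.001]
 [-0.    -0.001 -1.   ]] 0.0187
```

View pics/top0.png

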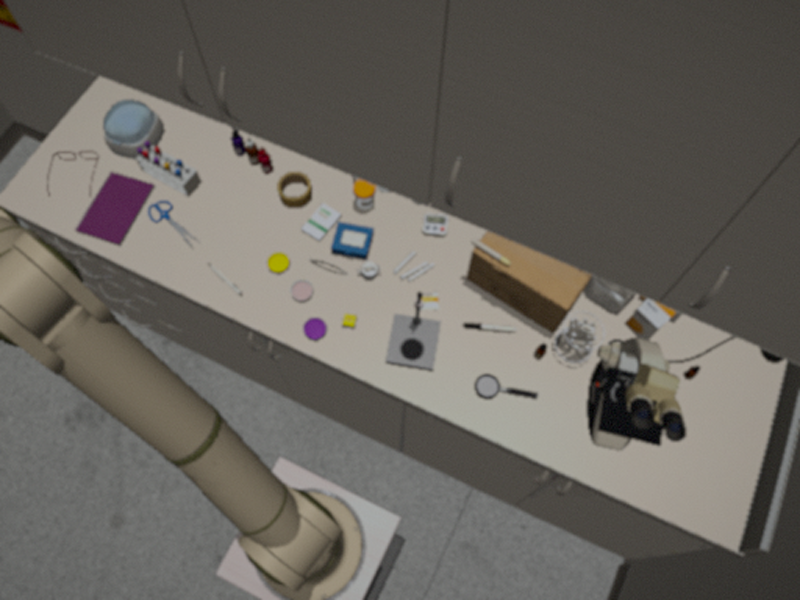

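View pics/scene0.png

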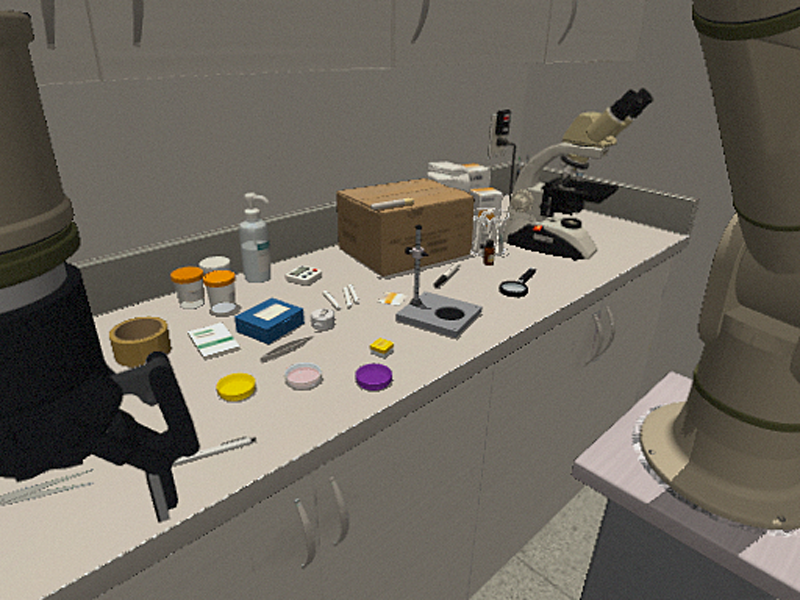

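The top picture shows three dish-like things: yellow (278,262), clear/pinkish (302,290) and purple (315,328). The clear one fits the description, since yellow and purple are excluded. The stage recess is at (412,349), the post at about (418,310), and the loupe ring at (487,386) with its handle end at (536,395).

```bash
python3 - <<'E'
from h import *
import pickle
a,b=pickle.load(open("im0.pkl","rb"))
s=.64
for n,p,z in [("dish",(302,290),.01),("purple",(315,328),.01),("yellow",(278,262),.01),("recess",(412,349),.013),("ring",(487,386),.01),("hend",(536,395),.006),("box",(349,321),.017),("counter",(369,270),.02)]:
    print(n,pix2world(b,np.array(p)*s,z)[:2].round(3))
for n,p,z in [("dish",(304,376),.01),("recess",(450,313),.013),("ring",(514,288),.01),("hend",(531,272),.006)]:
    print("sc",n,pix2world(a,np.array(p)*s,z)[:2].round(3))
w=vision.get_image("wrist");print(w["tool_from_camera"].round(3),w["camera_matrix"].round(1),w["k1"])
c1=cv2.resize(b["frame"][150:275,165:355],None,fx=4,fy=4,interpolation=cv2.INTER_CUBIC)
cv2.imwrite("pics/c1.png",c1)
for p in [(.45,.28,.3),(.5,.25,.3),(.53,-.05,.3),(.53,-.2,.3)]:
  for d in (0,45,90,135,-45):
    q=solver.solve_ik(np.array(p),down(np.radians(d))); print(p,d,None if q is None else np.round(q,2))
E
```

```text
dish [0.549 0.315]
purple [0.47  0.234]
yellow [0.592 0.413]
recess [ 0.525 -0.011]
ring [ 0.519 -0.216]
hend [ 0.551 -0.333]
box [0.522 0.164]
counter [0.672 0.182]
sc dish [0.538 0.319]
sc recess [ 0.523 -0.014]
sc ring [ 0.511 -0.21 ]
sc hend [ 0.542 -0.321]
[[-0.     0.945  0.327  0.085]
 [ 1.     0.    -0.     0.001]
 [-0.     0.327 -0.945 -0.142]
 [ 0.     0.     0.     1.   ]] [[318.2   0.  253. ]
 [  0.  318.2 190.9]
 [  0.    0.    1. ]] -0.014589879592225578
(0.45, 0.28, 0.3) 0 [-0.98  0.3   0.41  1.98 -0.15  0.89 -0.49]
(0.45, 0.28, 0.3) 45 [-0.83  0.29  0.22  1.97 -0.08  0.89  0.21]
(0.45, 0.28, 0.3) 90 [-0.68  0.29  0.02  1.96 -0.01  0.89  0.91]
(0.45, 0.28, 0.3) 135 [-0.48  0.3  -0.23  1.95  0.09  0.9   1.6 ]
(0.45, 0.28, 0.3) -45 [-1.13  0.32  0.62  1.99 -0.24  0.9  -1.17]
(0.5, 0.25, 0.3) 0 [-0.88  0.34  0.43  1.92 -0.18  0.91 -0.37]
(0.5, 0.25, 0.3) 45 [-0.74  0.33  0.24  1.91 -0.1   0.91  0.33]
(0.5, 0.25, 0.3) 90 [-0.6   0.32  0.05  1.91 -0.02  0.91  1.03]
(0.5, 0.25, 0.3) 135 [-0.4   0.33 -0.22  1.89  0.09  0.92  1.7 ]
(0.5, 0.25, 0.3) -45 [-1.01  0.37  0.61  1.93 -0.26  0.92 -1.05]
(0.53, -0.05, 0.3) 0 [-0.44  0.32  0.57  1.98 -0.22  0.9   0.25]
(0.53, -0.05, 0.3) 45 [-0.35  0.31  0.44  1.98 -0.17  0.89  0.97]
(0.53, -0.05, 0.3) 90 [-0.26  0.3   0.32  1.97 -0.12  0.89  1.7 ]
(0.53, -0.05, 0.3) 135 [-0.12  0.29  0.14  1.96 -0.05  0.89  2.4 ]
(0.53, -0.05, 0.3) -45 [-0.61  0.37  0.83  1.99 -0.34  0.92 -0.39]
(0.53, -0.2, 0.3) 0 [-0.39  0.47  0.97  1.92 -0.46  0.99  0.79]
(0.53, -0.2, 0.3) 45 [-0.26  0.4   0.75  1.92 -0.34  0.95  1.43]
(0.53, -0.2, 0.3) 90 [-0.11  0.36  0.51  1.91 -0.22  0.92  2.07]
(0.53, -0.2, 0.3) 135 [ 0.9   0.47 -0.92  1.85  0.43  1.04  2.17]
(0.53, -0.2, 0.3) -45 [-0.47  0.55  1.14  1.93 -0.58  1.05  0.14]
```

View pics/c1.png

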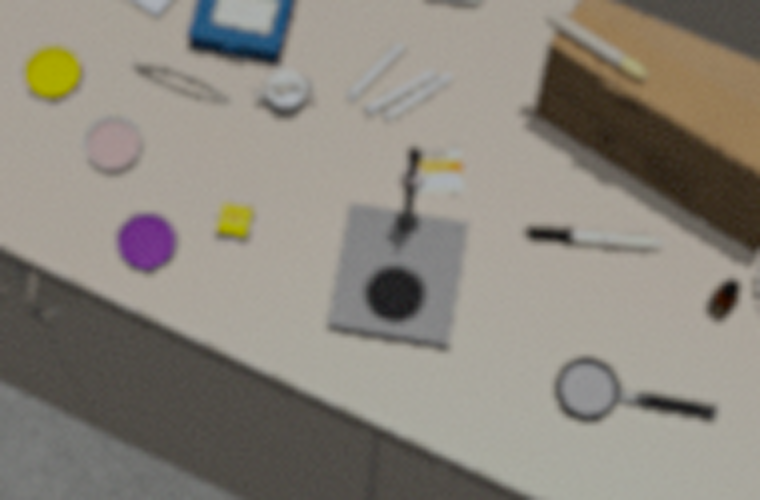

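The enlarged crop confirms it: a clear dish with pinkish content at crop (113,144), next to the yellow decoy at (53,72) and the purple one at (147,242). I'll go to the stage first for close wrist views, then to the dish.

```bash
python3 - <<'E'
from h import *
import pickle
R=down(np.pi/2); out=[]
robot.move_to(np.array([.47,-.15,.13]),R); print(readout.read_t())
for p in [(.47,-.15,.13),(.47,-.012,.16)]:
    if out: robot.move_l(np.array(p),R,feed=.2)
    robot.hold(.2)
    T=cam(dict(tool_from_camera=np.eye(4)));w=vision.get_image("wrist");T=T@w["tool_from_camera"]
    out.append((w,T)); print(readout.read_t(),T[:3,3].round(3))
pickle.dump(out,open("im1.pkl","wb"))
i=[cv2.rotate(o[0]["frame"],cv2.ROTATE_180) for o in out]
cv2.imwrite("pics/s0.png",cv2.resize(i[0],(800,600),interpolation=cv2.INTER_CUBIC))
cv2.imwrite("pics/s1.png",cv2.resize(i[1],(800,600),interpolation=cv2.INTER_CUBIC))
E
```

```text
3.2917
3.5417 [ 0.386 -0.148  0.272]
4.65 [ 0.386 -0.012  0.301]
```

View pics/s0.png

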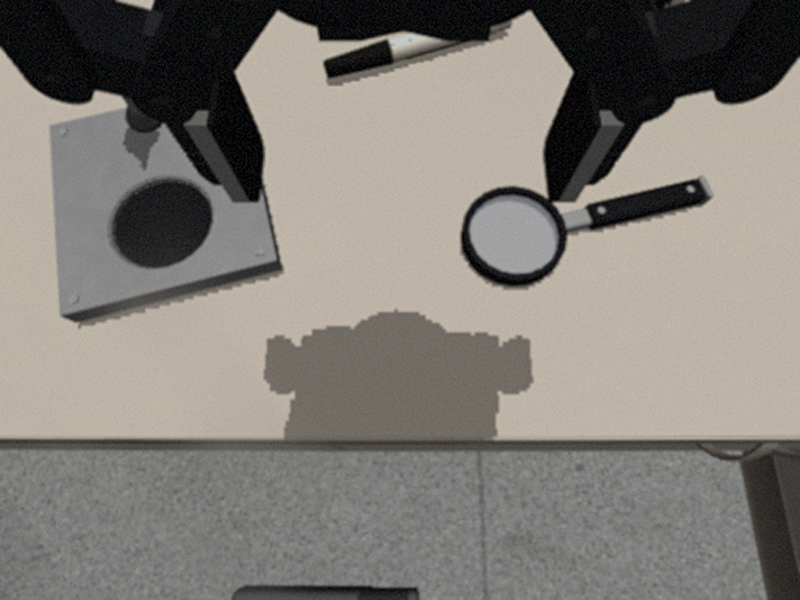

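View pics/s1.png

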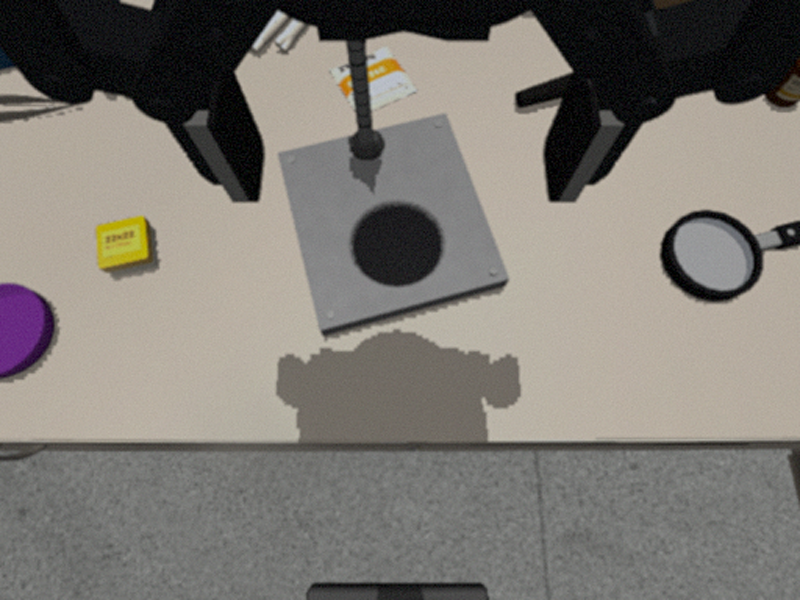

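```bash
cat >> h.py <<'E'
def snap():
    T=np.eye(4);T[:3,:3]=readout.read_tcp_rot();T[:3,3]=readout.read_ee_pos()
    w=vision.get_image("wrist");return w,T@w["tool_from_camera"]
def rot(uv800): # pixel in rotated 800x600 view -> raw pixel
    return np.array([511,383])-(np.asarray(uv800,float)+.5)*.64+.5
def circ(P):
    P=np.asarray(P);A=np.c_[2*P[:,:2],np.ones(len(P))]
    s=np.linalg.lstsq(A,(P[:,:2]**2).sum(1),rcond=None)[0]
    return s[:2],np.sqrt(s[2]+s[0]**2+s[1]**2)
E
python3 - <<'E'
from h import *
import pickle
from scipy.optimize import least_squares
out=pickle.load(open("im1.pkl","rb"))
for (w,T),uv,cs in zip(out,[(162,222),(397,243)],[[(50,125),None,(281,262),(63,315)],[(279,153),(445,115),(507,281),(322,330)]]):
    g=cv2.GaussianBlur(w["frame"].min(2),(3,3),0);c=rot(uv).astype(int)
    ang=np.linspace(0,2*np.pi,72,endpoint=False);P=[]
    for a in ang:
        r=np.arange(15,45,.25);x=(c[0]+r*np.cos(a)).astype(np.float32);y=(c[1]+r*np.sin(a)).astype(np.float32)
        v=cv2.remap(g,x[None],y[None],cv2.INTER_LINEAR)[0].astype(float)
        k=np.argmax(np.gradient(cv2.GaussianBlur(v[None],(9,1),0)[0]));P.append(pix2world(w,(x[k],y[k]),.017,T))
    P=np.array(P);m=np.ones(len(P),bool)
    for _ in range(4):
        ce,ra=circ(P[m]);m=abs(np.hypot(*(P[:,:2]-ce).T)-ra)<.0015
    C=[pix2world(w,rot(q),.017,T)[:2] if q else None for q in cs]
    print("recess",ce.round(4),ra.round(4),m.sum());print(np.round([q for q in C if q is not None],4).tolist())
    L=np.array([[.087,.06],[.087,-.06],[-.043,-.06],[-.043,.06]])
    def f(s):
        c,d=np.cos(s[2]),np.sin(s[2]);return np.concatenate([np.array([[c,-d],[d,c]])@L[i]+s[:2]-C[i] for i in range(4) if C[i] is not None])
    s=least_squares(f,[.52,-.01,0]);print("fit",s.x.round(4),(s.fun*1000).round(1))
a,_=pickle.load(open("im0.pkl","rb"))
cr=a["frame"][130:225,240:325];cv2.imwrite("pics/ptr.png",cv2.resize(cr,None,fx=6,fy=6,interpolation=cv2.INTER_CUBIC))
robot.move_to(np.array([.53,.317,.11]),down(np.pi/2));robot.hold(.2)
w=snap();pickle.dump(w,open("im2.pkl","wb"));print(readout.read_t())
cv2.imwrite("pics/d.png",cv2.resize(cv2.rotate(w[0]["frame"],cv2.ROTATE_180),(800,600),interpolation=cv2.INTER_CUBIC))
E
```

```text
recess [ 0.5225 -0.0088] 0.0287 71
[[0.5901, 0.0725], [0.4969, -0.0799], [0.4659, 0.0358]]
fit [ 0.5228 -0.0099  0.2762] [ 0.  -0.9  0.8  0.6 -0.9  0.4]
recess [ 0.5226 -0.0075] 0.0288 70
[[0.5898, 0.0721], [0.6208, -0.041], [0.4966, -0.0754], [0.4657, 0.0366]]
fit [ 0.522  -0.0078  0.2715] [-0.1  1.2  1.2 -1.3  0.1 -1.8 -1.2  1.9]
6.175
```

View pics/ptr.png

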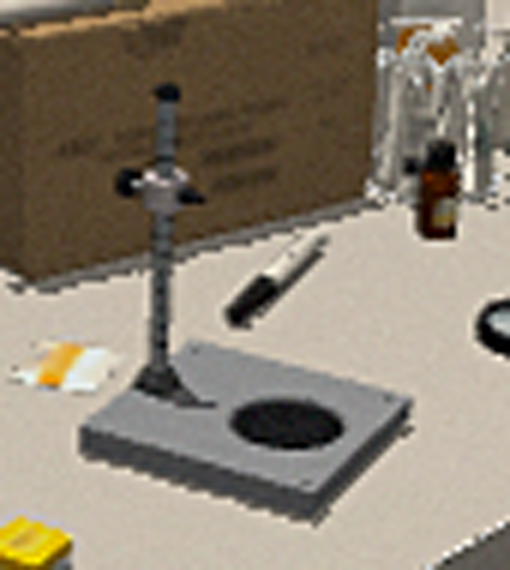

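View pics/d.png

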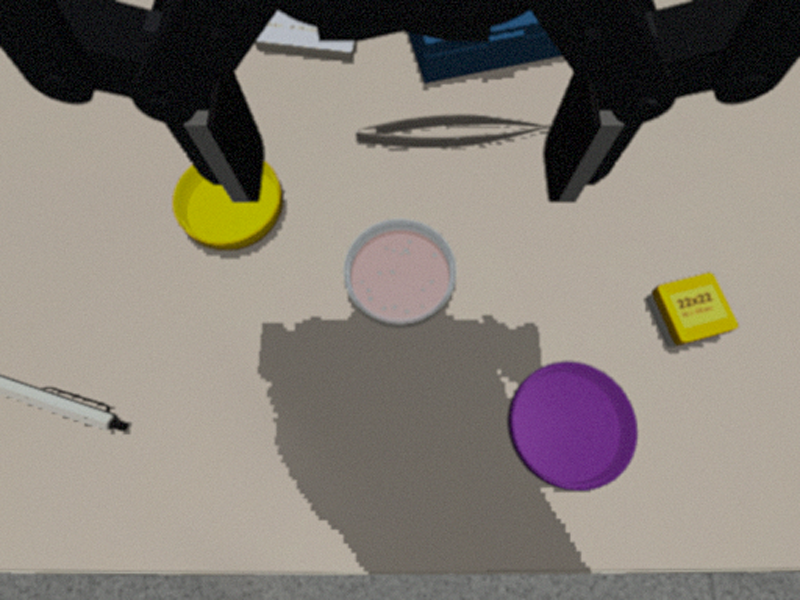

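The d.png picture shows the clear dish at (400,272), extents x 345–456 and y 220–326. Yellow is at (228,204) and purple at (573,427), both clear of the fingers. In the ptr crop, the post top is at (167,85), the collar at y 172–208 and the pointer tip at about (204,198).

```bash
python3 - <<'E'
from h import *
import pickle
from scipy.optimize import least_squares,minimize_scalar
w,T=pickle.load(open("im2.pkl","rb"))
t=np.linspace(0,2*np.pi,120)
def ext(c,w,T,z0=0):
    u=[]
    for z in (z0+.014,z0+.005):
        u+=[world2pix(w,(c[0]+.03*np.cos(a),c[1]+.03*np.sin(a),z),T) for a in t]
    u=np.array(u);return np.r_[u.min(0),u.max(0)]
A=rot((345,220));B=rot((456,326));obs=np.r_[B,A]
s=least_squares(lambda c:ext(c,w,T)-obs,[.54,.317],diff_step=1e-3);print("dish",s.x.round(4),s.fun.round(2))
a,_=pickle.load(open("im0.pkl","rb"))
px=lambda u:np.array(u)/6+[240,130]-.5+.5/6
yaw=.273;R=np.array([[np.cos(yaw),-np.sin(yaw)],[np.sin(yaw),np.cos(yaw)]]);rc=np.array([.5225,-.0078])
W=lambda x,y,z:np.append(R@[x,y]+rc,z)
for n,p,u in [("posttop",W(.075,0,.181),(167,85)),("recess",W(0,0,.017),(287,423)),("cornerN",W(-.043,.06,.017),(318,490)),("cornerR",W(-.043,-.06,.017),(410,402)),("cornerL",W(.087,.06,.017),(82,430))]:
    print(n,(world2pix(a,p)-px(u)).round(2))
for z in (.08,.09,.1,.11,.12,.13): print(z,((world2pix(a,W(.05,0,z))+.5-.5/6-[240,130])*6).round(1),((world2pix(a,W(.075,0,z))+.5-.5/6-[240,130])*6).round(1))
E
```

```text
dish [0.5467 0.3184] [-1.54 -1.73  1.54  2.1 ]
posttop [-0.51  0.08]
recess [-0.59 -0.28]
cornerN [-1.49  0.56]
cornerR [-0.2  -0.88]
cornerL [-1.12 -0.85]
0.08 [201.2 285.9] [158. 275.]
0.09 [202.  267.6] [158.5 257. ]
0.1 [202.8 249.3] [159.1 238.8]
0.11 [203.5 230.7] [159.7 220.4]
0.12 [204.3 212.1] [160.3 201.9]
0.13 [205.1 193.2] [160.9 183.2]
```

```bash
cat > tip.py <<'E'
from h import *
def tip(w):
    f=cv2.rotate(w["frame"],cv2.ROTATE_180).max(2)
    m=(f<45).astype(np.uint8);n,l,st,_=cv2.connectedComponentsWithStats(m)
    k=l[20,128:384];k=np.bincount(k[k>0]).argmax()
    r=[]
    for s in (slice(0,256),slice(256,512)):
        ys,xs=np.nonzero(l[:,s]==k);y=ys.max();r.append((xs[ys>=y-1].mean()+s.start,y))
    return r
def pred(w,gap,ret,x=.011):
    o=[]
    for sg in (1,-1):
        p=world2pix(w,(x,sg*gap/2,-ret),w["tool_from_camera"]);o.append((511-p[0],383-p[1]))
    return np.round(o,1).tolist()
E
python3 - <<'E'
from tip import *
import pickle
w,T=pickle.load(open("im2.pkl","rb"))
print(tip(w),pred(w,.085,.013),pred(w,.085,.010))
robot.move_l(np.array([.5467,.3184,.06]),down(np.pi/2),feed=.15)
hand.command_gripper(.78);w,T=snap();pickle.dump((w,T),open("im3.pkl","wb"))
o=readout.read_opening();print(o,readout.read_t(),tip(w))
for r in (.003,.005,.007,.009): print(r,pred(w,.085*o,r))
E
```

```text
[(np.float64(161.0), np.int64(127)), (np.float64(354.77777777777777), np.int64(128))] [[168.4, 133.1], [354.1, 133.0]] [[170.1, 136.3], [352.2, 136.3]]
0.7826245239690663 7.0583 [(np.float64(184.72727272727272), np.int64(134)), (np.float64(331.5), np.int64(134))]
0.003 [[192.8, 143.4], [329.3, 143.3]]
0.005 [[191.9, 141.4], [330.2, 141.4]]
0.007 [[191.1, 139.4], [331.1, 139.4]]
0.009 [[190.3, 137.3], [332.0, 137.3]]
```

```bash
python3 - <<'E'
from tip import *
import pickle
hand.command_gripper(.88)
robot.move_l(np.array([.5467,.3184,.0005]),None,feed=.1)
print("f",readout.read_force().round(1),readout.read_ee_pos().round(4))
hand.command_gripper(0.3,30);print(readout.read_opening()*85,readout.read_finger_force(),readout.read_t())
robot.move_l(np.array([.5467,.3184,.09]),None,feed=.15)
print(readout.read_opening()*85,readout.read_finger_force())
robot.move_l(np.array([.5225,-.0078,.09]),down(np.pi/2+.273),feed=.25)
robot.move_l(np.array([.5225,-.0078,.036]),None,feed=.1);robot.hold(.2)
w,T=snap();pickle.dump((w,T),open("im4.pkl","wb"));print(readout.read_t(),readout.read_ee_pos().round(4),readout.read_force().round(1))
cv2.imwrite("pics/held.png",cv2.resize(cv2.rotate(w["frame"],cv2.ROTATE_180),(800,600),interpolation=cv2.INTER_CUBIC))
E
```

```text
f [0.1 0.3 0.1] [0.5469 0.3184 0.0006]
57.23723999260478 31.741646401933394 8.3583
56.90406475200445 32.0739254396176
11.5083 [ 0.5228 -0.0079  0.0366] [-0.2  0.2  1.1]
```

View pics/held.png

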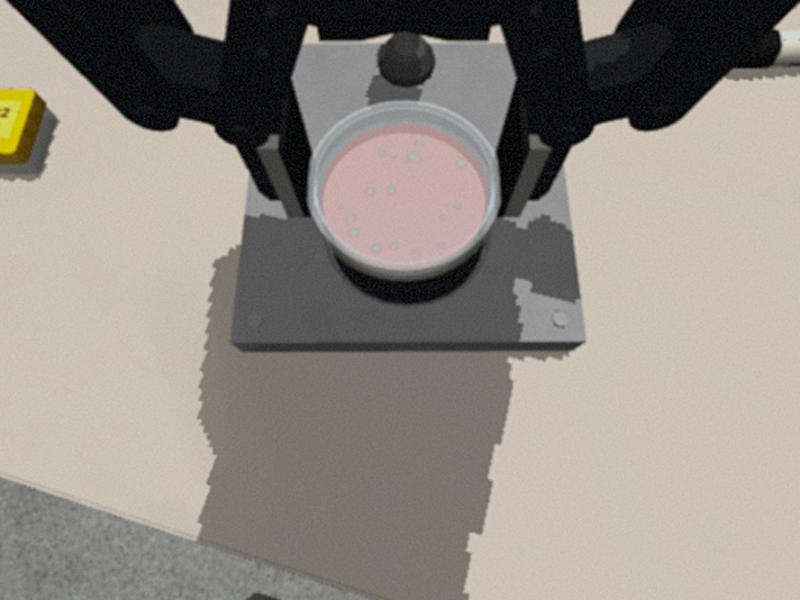

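The held picture shows the dish held flat (x 308–500, y 101–278) above the recess, with the stage edges square in the view. The stage's near corners are at (233,343) and (584,343), and its side edges at (248,185) and (565,185).

```bash
python3 - <<'E'
from h import *
import pickle
from scipy.optimize import least_squares
w,T=pickle.load(open("im4.pkl","rb"))
t=np.linspace(0,2*np.pi,120)
def ext(c,z0):
    u=np.array([world2pix(w,(c[0]+.03*np.cos(a),c[1]+.03*np.sin(a),z0+z),T) for z in (.014,.005) for a in t]);return np.r_[u.min(0),u.max(0)]
obs=np.r_[rot((500,278)),rot((308,101))]
s=least_squares(lambda c:ext(c[:2],c[2])-obs,[.5225,-.008,.036],diff_step=1e-3);print("dish",s.x.round(4),s.fun.round(2))
s=least_squares(lambda c:ext(c,.0361)-obs,[.5225,-.008],diff_step=1e-3);print("dish",s.x.round(4),s.fun.round(2))
L=np.array([[-.043,.06],[-.043,-.06]])
def f(s):
    c,d=np.cos(s[2]),np.sin(s[2]);R=np.array([[c,-d],[d,c]]);r=[]
    for l,u in zip(L,[(233,343),(584,343)]): r+=list(world2pix(w,np.append(R@l+s[:2],.017),T)-rot(u))
    for y,u in ((.06,(248,185)),(-.06,(565,185))):
        q=R.T@(pix2world(w,rot(u),.017,T)[:2]-s[:2]);r.append((q[1]-y)*1500)
    # near rim of recess centre
    return np.array(r)
s=least_squares(f,[.5225,-.008,.27]);print("stage",s.x.round(4),s.fun.round(2))
print("near rim", world2pix(w,np.append(s.x[:2]-.02925*np.array([np.cos(.273),np.sin(.273)]),.017),T), rot((408,303)))
E
```

```text
dish [ 0.5258 -0.0058  0.0297] [ 0.05 -0.05 -0.05  0.06]
dish [ 0.5223 -0.0068] [-2.96 -2.19  2.97  3.27]
stage [ 0.5232 -0.0079  0.2751] [ 3.    0.04 -2.41  0.61 -0.68  1.45]
near rim [250.24385631 188.93193791] [250.06 189.26]
```

```bash
python3 - <<'E'
from h import *
import pickle
from scipy.optimize import least_squares
w,T=pickle.load(open("im4.pkl","rb"))
t=np.linspace(0,2*np.pi,120);K0=w["camera_matrix"].copy()
obs=np.r_[rot((500,278)),rot((308,101))]
def f(s,mode):
    T2=T.copy();w["camera_matrix"]=K0.copy()
    if mode: T2[:3,3]+=T[:3,2]*s[5]
    else: w["camera_matrix"][[0,1],[0,1]]*=1+s[5]*5
    u=np.array([world2pix(w,(s[0]+.03*np.cos(a),s[1]+.03*np.sin(a),.0361+z),T2) for z in (.014,.005) for a in t])
    r=list(np.r_[u.min(0),u.max(0)]-obs)
    c,d=np.cos(s[4]),np.sin(s[4]);R=np.array([[c,-d],[d,c]]);st=s[2:4]
    for l,u in (([-.043,.06],(233,343)),([-.043,-.06],(584,343)),([-.02925,0],(408,303))): r+=list(world2pix(w,np.append(R@l+st,.017),T2)-rot(u))
    for y,u in ((.06,(248,185)),(-.06,(565,185))):
        q=R.T@(pix2world(w,rot(u),.017,T2)[:2]-st);r.append((q[1]-y)*1500)
    return np.array(r)
for m in (0,1):
    s=least_squares(f,[.5225,-.008,.5225,-.008,.27,0],diff_step=1e-3,args=(m,));c,d=np.cos(s.x[4]),np.sin(s.x[4])
    e=s.x[2:4]-s.x[:2];print(m,s.x.round(4),"need move",e.round(4),"stage axes",(np.array([[c,d],[-d,c]])@e).round(4),s.fun.round(1))
E
```

```text
0 [ 0.5231 -0.0066  0.5229 -0.008   0.2752 -0.0049] need move [-0.0002 -0.0014] stage axes [-0.0006 -0.0013] [-1.3 -0.9  1.3  1.3  0.2  0.1  0.4  0.7  0.1 -0.8  1.8 -1. ]
1 [ 0.5231 -0.0066  0.5228 -0.008   0.2752  0.0044] need move [-0.0003 -0.0014] stage axes [-0.0007 -0.0013] [-1.  -0.8  1.   1.2  0.1  0.1  0.5  0.7  0.1 -0.9  1.6 -0.8]
```

```bash
cat > low.py <<'E'
from h import *
def lower(x,y,z0,z1,lim=8,step=.001):
    f0=readout.read_force()[2];z=z0
    while z>z1+1e-6:
        z=max(z-step,z1);robot.move_l(np.array([x,y,z]),None,feed=.03)
        f=readout.read_force()[2]-f0
        if f>lim: break
    print("z",round(z,4),readout.read_ee_pos().round(4),"F",readout.read_force().round(1),"t",round(readout.read_t(),2));return z
E
python3 - <<'E'
from low import *
robot.move_l(np.array([.5222,-.0092,.021]),None,feed=.05);robot.hold(.2)
print(readout.read_force().round(1),readout.read_ee_pos().round(4))
lower(.5222,-.0092,.021,.0132)
E
```

```text
[ 0.1 -0.5 -1. ] [ 0.5223 -0.0092  0.0211]
z 0.014 [ 0.5223 -0.0092  0.0146] F [-1.6 -0.2  9. ] t 13.91
```

```bash
python3 - <<'E'
from h import *
import pickle
hand.command_gripper(.95);f=readout.read_force();print("after open",f.round(1))
robot.move_l(np.array([.5222,-.0092,.10]),None,feed=.15);robot.hold(.15)
A=snap();pickle.dump(A,open("im5.pkl","wb"));print(readout.read_t())
w,T=pickle.load(open("im1.pkl","rb"))[0]
c=pix2world(w,rot((514,236)),.009,T)[:2];e=pix2world(w,rot((705,187)),.009,T)[:2]
d=(c-e)/np.linalg.norm(c-e);a=np.arctan2(d[1],d[0])-np.pi/2  # loupe yaw; tool closing along loupe x
g=c-.072*d;print("lens",c.round(4),"end",e.round(4),np.linalg.norm(c-e),"yaw",a,"grip",g.round(4))
robot.move_to(np.array([g[0],g[1],.10]),down(a));robot.hold(.2)
B=snap();pickle.dump(B,open("im6.pkl","wb"));print(readout.read_t(),readout.read_qpos().round(2))
r=lambda w:cv2.rotate(w[0]["frame"],cv2.ROTATE_180)
im=np.hstack([cv2.resize(r(A)[40:240,128:384],None,fx=1.5625,fy=1.5625,interpolation=cv2.INTER_CUBIC),np.zeros((313-313+312,0,3),np.uint8)]) if 0 else None
A2=cv2.resize(r(A)[40:220,156:356],(400,360),interpolation=cv2.INTER_CUBIC)
B2=cv2.resize(r(B)[84:384,156:356],(400,600),interpolation=cv2.INTER_CUBIC)
im=np.zeros((600,800,3),np.uint8);im[:360,:400]=A2;im[:,400:]=B2
cv2.imwrite("pics/two.png",im)
E
```

```text
after open [-0.6 -0.5 -0.8]
15.2
lens [ 0.517  -0.2129] end [ 0.5504 -0.3323] 0.12399933597635579 yaw 0.27281594465913095 grip [ 0.5364 -0.2822]
16.5083 [ 0.23  0.64  0.24  1.99 -0.28  0.54  0.94]
```

View pics/two.png

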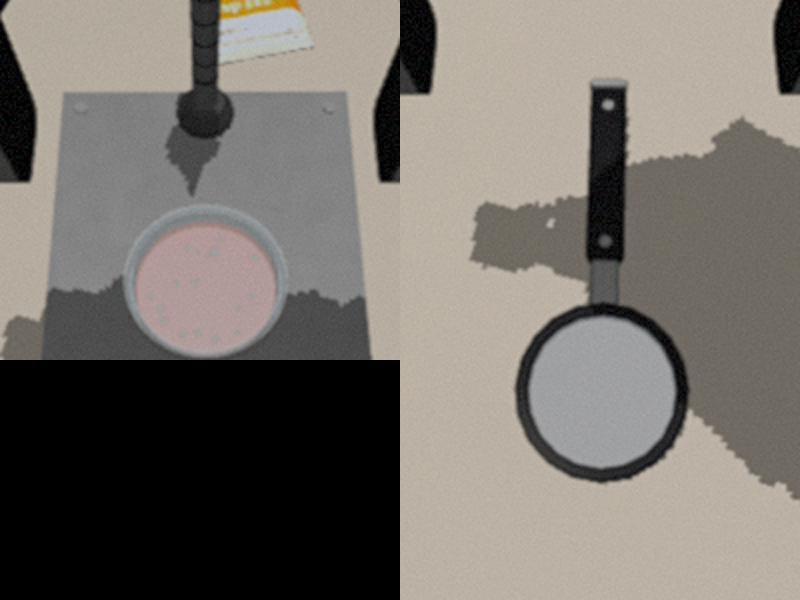

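The left half shows the dish sitting in the recess, centred on the stage at (206,280). The right half shows the loupe lens at (602,392), ring extents x 516–688 and y 304–481, with the handle end at (609,83).

```bash
python3 - <<'E'
from h import *
import pickle
from scipy.optimize import least_squares
t=np.linspace(0,2*np.pi,90)
raw=lambda x,y:np.array([511-x,383-y])
def fit(w,T,obs,r,zs,sh):
    T=T.copy();T[:3,3]+=T[:3,2]*sh
    def f(c):
        u=np.array([world2pix(w,(c[0]+r*np.cos(a),c[1]+r*np.sin(a),z),T) for z in zs for a in t]);return np.r_[u.min(0),u.max(0)]-obs
    s=least_squares(f,pix2world(w,(obs[:2]+obs[2:])/2,zs[0],T)[:2],diff_step=1e-3);return s.x,s.fun.round(1)
ty=lambda a:np.array([np.cos(a),np.sin(a)])
w,T=pickle.load(open("im5.pkl","rb"))
P=lambda x,y:raw(x/2+156-.25,y/2+40-.25)
for sh in (0,.0044):
    c,r=fit(w,T,np.r_[P(288,357),P(124,204)],.03,(.027,.018),sh);print("dish",c.round(4),(c-.0012*ty(np.pi/2+.273)).round(4),r)
w,T=pickle.load(open("im6.pkl","rb"))
P=lambda x,y:raw((x-400)/2+156-.25,y/2+84-.25)
a=.2728
for sh in (0,.0044):
    c,r=fit(w,T,np.r_[P(688,481),P(516,304)],.031,(.012,.0),sh)
    T2=T.copy();T2[:3,3]+=T[:3,2]*sh
    e=pix2world(w,P(609,83),.012,T2)[:2];h1=pix2world(w,P(609,110),.012,T2)[:2];h2=pix2world(w,P(605.5,250),.012,T2)[:2]
    for q in (c-e,h2-h1): print("yaw",np.arctan2(q[1],q[0])-np.pi/2,np.linalg.norm(q))
    print("lens",c.round(4),"corr",(c-.0012*ty(a)).round(4),r)
E
```

```text
dish [ 0.5233 -0.0078] [ 0.5237 -0.009 ] [-0.5 -1.8  0.5  2.1]
dish [ 0.5234 -0.0078] [ 0.5238 -0.009 ] [ 0.2 -1.2 -0.2  1.3]
yaw 0.2531874997490595 0.12159283891355906
yaw 0.25110012651662506 0.05894129623306338
lens [ 0.5195 -0.213 ] corr [ 0.5183 -0.2133] [-1.4 -1.4  1.4  1.7]
yaw 0.25320477555317655 0.12391707092300099
yaw 0.25110012651662394 0.060009317681581326
lens [ 0.5191 -0.2117] corr [ 0.518  -0.2121] [-0.6 -0.7  0.6  0.8]
```

```bash
python3 - <<'E'
from h import *
import pickle
a=.252;g=np.array([.536,-.2822]);k=np.array([np.sin(a),-np.cos(a)])
hand.command_gripper(.45)
robot.move_l(np.array([*g,.0025]),down(a),feed=.12);print(readout.read_force().round(1))
hand.command_gripper(0.0,60);zg=readout.read_ee_pos()[2];print("zg",zg,readout.read_opening()*85,readout.read_finger_force(),readout.read_t())
robot.move_l(np.array([*g,.06]),None,feed=.12)
print(readout.read_opening()*85,readout.read_finger_force(),readout.read_force().round(1),readout.read_moment().round(3))
robot.move_l(np.array([*g,.1265-.006+.0025]),None,feed=.15)
p=np.array([.5235,-.009])+.072*k
robot.move_l(np.array([*p,.1265-.006+.0025]),None,feed=.15);robot.hold(.3)
W=snap();S=vision.get_image("scene");pickle.dump((W,S),open("im7.pkl","wb"))
print(readout.read_t(),readout.read_ee_pos().round(4),readout.read_force().round(1))
im=np.zeros((600,800,3),np.uint8)
A2=cv2.resize(cv2.rotate(W[0]["frame"],cv2.ROTATE_180)[84:384,156:356],(400,600),interpolation=cv2.INTER_CUBIC)
cr=S["frame"][135:215,245:325]
im[:,:400]=A2;im[:400,400:]=cv2.resize(cr,(400,400),interpolation=cv2.INTER_CUBIC)
cv2.imwrite("pics/hold.png",im)
E
```

```text
[ 0.5 -0.3 -0.3]
zg 0.0035361512117584384 12.786538636587691 58.885324001312256 18.3083
13.14707537579047 58.558107018470764 [ 0.2  0.4 -1. ] [-0.054 -0.036 -0.   ]
21.4083 [ 0.5414 -0.079   0.123 ] [-1.   0.9 -0.7]
```

View pics/hold.png

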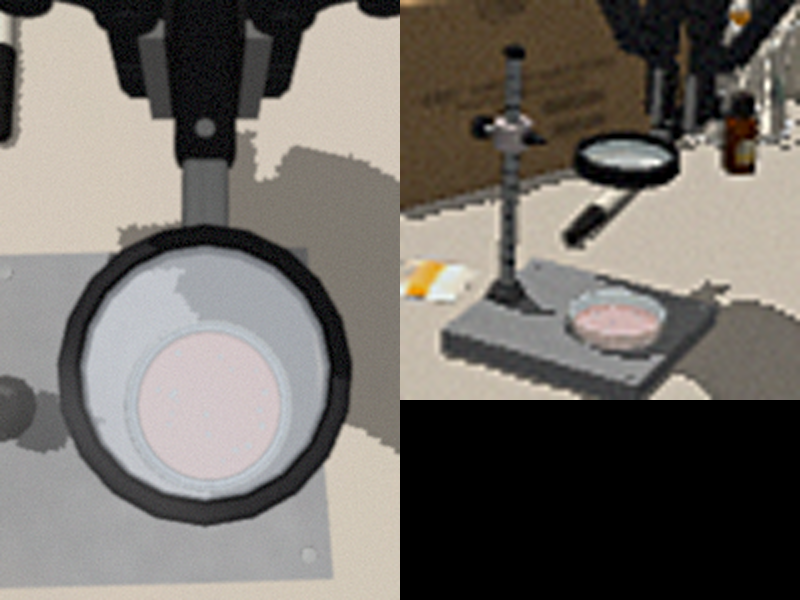

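The hold picture shows the loupe level over the seated dish. In the wrist half, the ring spans x 58–351, y 225–524 and the dish x 124–291, y 320–495. In the scene half, the ring spans x 575–680, y 132–188 and the pointer tip is at (545,138).

```bash
python3 - <<'E'
from h import *
import pickle
from scipy.optimize import least_squares
(w,T),S=pickle.load(open("im7.pkl","rb"));t=np.linspace(0,2*np.pi,90)
P=lambda x,y:np.array([511-(x/2+156-.25),383-(y/2+84-.25)])
Q=lambda x,y:np.array([(x-400)/5+245-.4,y/5+135-.4])
def ext(im,T,c,r,zs):
    u=np.array([world2pix(im,(c[0]+r*np.cos(a),c[1]+r*np.sin(a),z),T) for z in zs for a in t]);return np.r_[u.min(0),u.max(0)]
T2=T.copy();T2[:3,3]+=T[:3,2]*.0044
ob=np.r_[P(351,524),P(58,225)];od=np.r_[P(291,495),P(124,320)]
for n,TT in (("nom",T),("shift",T2)):
    s=least_squares(lambda c:ext(w,TT,c,.031,(c[2]-.006,c[2]+.006))-ob,[.5235,-.009,.126],diff_step=1e-3);print(n,"lens",s.x.round(4),s.fun.round(1))
    s=least_squares(lambda c:ext(w,TT,c,.031,(.1195,.1315))-ob,[.5235,-.009],diff_step=1e-3);print(n,"lens fixed z",s.x.round(4),s.fun.round(1))
    s=least_squares(lambda c:ext(w,TT,c,.03,(.027,.018))-od,[.5235,-.009],diff_step=1e-3);print(n,"dish(thru lens)",s.x.round(4),s.fun.round(1))
print("tool_y",readout.read_tcp_rot()[:,1].round(3),"tilt",readout.read_tcp_rot()[:,2].round(4))
TS=S["T"]
ob=np.r_[Q(575,132),Q(680,188)];od=np.r_[Q(565,285),Q(667,350)]
s=least_squares(lambda c:ext(S,TS,c,.031,(c[2]-.006,c[2]+.006))-ob,[.5235,-.009,.126],diff_step=1e-3);print("scene lens",s.x.round(4),s.fun.round(2))
print("scene lens residual at (.5235,-.009,.1255)",(ext(S,TS,(.5235,-.009),.031,(.1195,.1315))-ob).round(2))
print("scene dish residual",(ext(S,TS,(.5235,-.009),.03,(.027,.018))-od).round(2))
st=np.array([np.cos(.275),np.sin(.275)])
for z in (.12,.124,.126,.128): print("ptr",z,(world2pix(S,np.append(np.array([.5235,-.009])+.05*st,z))-Q(545,138)).round(2))
for z in (.181,): print("post",(world2pix(S,np.append(np.array([.5235,-.009])+.075*st,z))-Q(514,45)).round(2))
E
```

```text
nom lens [ 0.5245 -0.0101  0.1209] [ 0. -0. -0.  0.]
nom lens fixed z [ 0.5244 -0.01  ] [-2.4 -2.   2.4  3.1]
nom dish(thru lens) [ 0.5226 -0.0069] [-0.1  0.3  0.1 -0.3]
shift lens [ 0.5241 -0.0087  0.125 ] [ 0. -0. -0.  0.]
shift lens fixed z [ 0.5241 -0.0087] [-0.2 -0.2  0.2  0.3]
shift dish(thru lens) [ 0.5222 -0.0056] [ 0.6  0.9 -0.6 -1.1]
tool_y [ 0.968  0.249 -0.   ] tilt [-0. -0. -1.]
scene lens [ 0.5441 -0.0387  0.1113] [ 0.08 -0.15 -0.08  0.14]
scene lens residual at (.5235,-.009,.1255) [-1.44 -0.32 -0.82  0.4 ]
scene dish residual [-0.6   0.64 -1.04 -0.64]
ptr 0.12 [0.05 2.54]
ptr 0.124 [0.11 1.29]
ptr 0.126 [0.13 0.67]
ptr 0.128 [0.16 0.04]
post [-0.48  0.07]
```

```bash
python3 - <<'E'
from h import *
p=readout.read_ee_pos()
robot.move_l(np.array([p[0]-.001,p[1]+.0017,.1245]),None,feed=.03);robot.hold(.8)
print(readout.read_ee_pos().round(4),readout.read_opening()*85,readout.read_finger_force(),readout.read_force().round(1),readout.read_t())
print(job.finish_job())
E
```

```text
[ 0.5404 -0.0773  0.1245] 12.806908089761103 58.56549561023712 [ 0.   1.7 -1.7] 22.4583
the job is handed in; nothing more can be done
None
```

The job is handed in at 22.5 s: the dish sits in the recess and is released, and the loupe is held over it with the lens at about 127 mm, where I read the pointer. The lens centring is good to about 2 mm, and I took no picture after the last 2 mm correction.

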